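# Loosen the lens retaining ring of the strain-viewing lamp

## Task

The lens of the strain-viewing lamp is due for cleaning: loosen its black knurled retaining ring by rolling a fingertip along the rim, turning it counter-clockwise (seen from above) until its white mark has come round to the red pointer for the second time, and stop there. Do not touch the glass lens, do not lift, tip or shove the lamp about, and leave the jar, the tweezers and the wooden block where they are.

Things in the scene. Friction and masses are not known exactly. Their poses are not given: they have to be found in the camera images.
- lamp: grey box, 160 x 160 x 60 mm high, 2.5 kg, standing loose on four rubber feet on the bench (it slides at roughly 20 N of sideways push). Origin at the centre of its underside; z up; its x axis points from the centre towards the red pointer. The knurled ring and the lens sit on its top, centred on its z axis.
- ring_top (a point): centre of the ring's upper face, 84 mm above the bench; axes as the lamp's. Black plastic ring, 92 mm in diameter over 24 upright round ribs (every 15 degrees, 6 mm wide, standing 3 mm out of the 86 mm body), 20 mm tall: the rim spans 64 to 84 mm above the bench, over the lamp's flat top at 60 mm. Free space around and above the rim.
- pointer (a point): red pointer, flat on the lamp's top just outside the ring (from 47 to 71 mm from the ring's axis); the point given is 53 mm from the axis.
- mark (a point): white mark on the ring, 9 mm wide across its upper face and 6 mm wide down its rim; the point given is at the rim's upper edge, 43.5 mm from the axis.
- ring (a joint): turn of the ring in rad, growing counter-clockwise from above (loosening). At 0 the white mark is at the red pointer for the first time, at 6.28 for the second. Starts between -2.8 and -0.6; end stops at -5.2 and 9.0. Turns with steady friction of about 0.06 N m (1.3 N at the rim), stays where it is left, does not rise.
- lens: amber glass lens set in the ring, 66 mm in diameter, domed, its top 87 mm above the bench (3 mm above the ring). Origin on the lamp's axis, 76 mm above the bench. Not to be touched.
- jar: closed green glass jar with white cap, 56 mm in diameter, 75 mm tall, standing loose on the bench 150 mm or more from the ring's axis. Origin at the centre of its underside. Leave alone.
- tweezers: steel tweezers lying on the bench, 170 x 28 x 10 mm, loose. Origin at the middle of its underside. Leave alone.
- block: wooden shaping block, 90 x 35 x 50 mm, with a 55 mm stub handle along its x, lying loose on the bench. Origin at the centre of the block's underside. Leave alone.
Not all that is in view belongs to the job. Of the things like the lamp, leave any that is green or purple; of the rest the larger one is meant.

How it is judged (in metres and radians):
On the way:
1. the white mark has passed the red pointer for the first time (value of joint ring above 0.2 rad), for 0.1 s.
At the end, for the whole second after the job is handed in: The white mark stands at the red pointer for the second time (ring at 6.28 rad, within 0.35 rad), the ring is at rest, the lamp stands level within 30 mm of where it was, and the jar, tweezers and block are within 15 mm of where they were (value of joint ring between 5.93 and 6.63 rad and velocity of joint ring between -0.05 and 0.05 rad/s and distance of lamp from where it was at the start of the episode below 0.03 m and angle between lamp's own z axis and vertical below 0.03 rad and distance of each of jar, tweezers, block from where it was at the start of the episode below 0.015 m); the robot touches nothing.
It fails at once if the ring is turned far past the second meeting of mark and pointer (by more than 1 rad) (value of joint ring above 7.28 rad).
It fails at once if the glass lens is touched (contact force between any of the fingers, the arm and lens above 0.5 N).
It fails at once if the lamp is lifted or tipped (height (world z) of lamp above 0.008 m or angle between lamp's own z axis and vertical above 0.08 rad).
It fails at once if the lamp is shoved more than 40 mm (distance of lamp from where it was at the start of the episode above 0.04 m).
It fails at once if the jar, tweezers or block is moved or lifted (distance of any of jar, tweezers, block from where it was at the start of the episode above 0.02 m).
It also fails if it takes over 72 s, if anything falls off the work surface, if the arm or the gripper's body presses on something with over 40 N, if the wrist force passes 120 N, or if a joint passes its speed limit or range.

## Robot

A 7-joint arm with a two-finger parallel gripper is mounted at the origin on the work surface. World frame = base frame: x ahead of the robot, y to its left, z up, the work surface at z = 0. Lengths are in m, angles in degrees, forces in N, time in s.
With the tool pointing down it reaches from about 0.425 to 0.875 m from the base axis. Payload 4.7 kg.
Tool frame: the origin (TCP) lies at the very end of the fingers, on their centre line; the grasp point (between the pads) lies env.grip_point_offset behind it (env.grip_point_offset is the distance from the TCP to the grasp point, in m); z points along the fingers, y is the direction in which the jaws open and shut (so a half turn about z gives the same grasp; the last joint's range is limited). The gripper opens to 87 mm and grips with 3 to 60 N. Pads are 19 mm wide; open, the fingers measure 117 mm over their backs; the gripper's body (75 mm by 190 mm) begins 51 mm behind the grasp point.
Start: joints at [-63.879, 18.392, -4.016, 83.108, 1.295, 78.541, -3.26], TCP at [0.278, 0.588, 0.223] pointing down, gripper open.
Joint ranges: [-163.93, 163.93], [-17.29, 119.83], [-79.2, 71.16], [3.27, 140.29], [-89.18, 269.18], [5.43, 117.66], [-154.24, 154.24]. Speed limits (degrees/s): [147.25, 147.25, 180, 180, 180, 180, 180].

## Interface

Orientations are given as [roll, pitch, yaw] about the fixed x, y, z axes, in that order (R = Rz(yaw) Ry(pitch) Rx(roll)).
In Python, from cell import env gives the robot as it stands.
- The arm moves only by the tool send_rows, never from a script. Its argument "plan" is a list of rows, each a list of 7 numbers: the finger opening in mm, from 0 to 87, then the shift along the tool's x, y, z in mm, then the turn, a rotation vector about the tool's x, y, z in rad. A call has 1 to 12 rows; each row shifts and turns the commanded pose from where the row before left it, along the tool's axes as they then stand; what a row does not reach is not made up. A row lasts 1/10 s, in which the tool goes at most 50 mm and 8.59 degrees, less where a joint would pass 70% of its speed; a pose out of reach is approached as far as the arm can. A call is refused whole if a number of a shift passes 50 or a number of a turn 0.15, either way. A call with a gripper value outside its range is refused whole. The fingers move at their own pace and stop on an object; "grip_force" is the grip in N (left out, the last holds). Time passes only in rows, so rows that do not move let the fingers close. It gives the time, the measured TCP pose, the force and the opening at its end, in the units of the state.
- env.get_obs(): the state, without advancing time (a new reading comes with each control period).
- env.read_camera(name): name is "side" or "top"; returns the picture (420x560x3 uint8, red, green, blue); there is no depth.
- env.get_calibration(name): a dict with "fx", "fy", "cx", "cy" (pixels), "extrinsics" (4x4, takes a point from camera to world coordinates). Camera axes: x right, y down, z forward; pixel columns grow to the right and rows downward; lengths in m; the calibration is good to about 2 mm. A picture is of the moment at which its call begins. get_calibration takes no time and is no camera call.
- env.sign_off(): hands the job in, once; it reports no verdict.
Trained networks look in the newest picture that a camera, given by its name, has taken for a name from the list of things; names that differ only in an ending like _2 or _b are one class to them, and where a whole thing is asked for, a point or a joint stands for the part that bears it (a point fixed in the world has none). Each returns a list of dicts, best first, with "confidence" (0 to 1); they miss things now and then, are a little off and sometimes report something else, mostly with a low value. They report only what shows in the picture. A call takes as long as a camera call. They do not tell look-alikes from the thing itself.
- env.regions_of(camera, query): "region" (420x560 bool, what is visible of it) and "rect" ([left, top, right, bottom] in pixels, round what is visible of it).
The state is a dict: "time_s": time; "qpos": joint angles; "joint_velocities": joint speeds; "effort": joint torques, N m; "tool_pos": TCP position; "tool_rot": TCP orientation; "force": force on the tool from outside, world axes, zero at the start; "wrist_torque": the same for the moment, N m; "grip_width": finger opening in m.
Only numpy, scipy, OpenCV 4.12 (cv2) and the standard library are available. Lean on these libraries where they do the work, as an engineer would, in place of code of your own. Each camera call takes 0.05 s, during which the arm holds its last target. There are 200 camera calls.

## Working session

There is one attempt and no reset: what is moved stays moved. The work goes in short steps, Python scripts to look and compute and a tool call to move; the robot and the scene stay as the last step left them, time stands still between calls to the robot, and variables do not carry over. Pictures are saved under pics/ and viewed, about 8 in all and at most 12, crops included, and the job is handed in when it is done.

Besides the shell and the picture viewer there is one more tool, called after "Emit:" by a JSON object that holds its "method" and its "body". send_rows: Moves the arm, as the interface text tells. Its arguments: {"type":"object","properties":{"plan":{"type":"array"},"grip_force":{"type":"number"}},"required":["plan"]}

```bash
ls; mkdir -p pics
cat > h.py <<'E'
import numpy as np, cv2
from cell import env
def snap(c,f=None):
    im=env.read_camera(c)
    if f: cv2.imwrite('pics/'+f,cv2.cvtColor(im,cv2.COLOR_RGB2BGR))
    return im
def ray(c,u,v,z):
    k=env.get_calibration(c);E=np.array(k['extrinsics'])
    d=E[:3,:3]@np.array([(u-k['cx'])/k['fx'],(v-k['cy'])/k['fy'],1]);o=E[:3,3]
    return o+d*(z-o[2])/d[2]
def proj(c,p):
    k=env.get_calibration(c);E=np.array(k['extrinsics'])
    q=E[:3,:3].T@(np.array(p)-E[:3,3]);return np.array([k['fx']*q[0]/q[2]+k['cx'],k['fy']*q[1]/q[2]+k['cy']])
E
python3 - <<'E'
from h import *
a=snap('top','t1.png');b=snap('side','s1.png')
print(env.get_obs(),env.grip_point_offset)
for c in('top','side'):
    k=env.get_calibration(c);print(c,k['fx'],np.round(k['extrinsics'],3).tolist())
    for q in('lamp','ring_top','lens','jar','tweezers','block','pointer','mark'):
        try:
            for r in env.regions_of(c,q): 
                m=r['region'];v,u=np.nonzero(m);print(c,q,round(r['confidence'],2),r['rect'],round(u.mean(),1),round(v.mean(),1))
        except Exception as e: print(c,q,e)
E
```

```text
pics
{'time_s': 0.1, 'qpos': array([-63.88077239,  18.43589234,  -4.01426243,  83.16847344,
         1.29578711,  78.54098099,  -3.25996951]), 'joint_velocities': array([ 0.01710595, -0.05588881,  0.06184266, -0.19890098, -0.00674571,
        0.09194141,  0.03447434]), 'effort': array([-3.22266960e-04, -4.92571521e+01, -4.05949373e-01, -3.13399422e+01,
       -6.43239054e-02,  3.94800352e-02,  8.90838737e-05]), 'tool_pos': array([0.27774693, 0.58711656, 0.22155356]), 'tool_rot': array([-1.79899925e+02,  6.65380545e-03,  1.54689369e+02]), 'force': array([0.07762265, 0.11643601, 0.73425222]), 'wrist_torque': array([-0.00534307,  0.02714685, -0.06222944]), 'grip_width': 0.08684262292769657} 0.0187
top 491.624215804589 [[-0.002, -0.988, 0.156, 0.396], [-1.0, 0.0, -0.013, 0.156], [0.013, -0.156, -0.988, 1.127], [0.0, 0.0, 0.0, 1.0]]
top lamp 0.79 [129.2, 92.6, 203.2, 163.7] 168.4 127.0
top lamp 0.75 [206.4, 267.1, 270.4, 329.3] 235.9 298.7
top lamp 0.59 [74.3, 238.5, 170.9, 331.5] 122.4 284.8
top lamp 0.56 [218.6, 164.1, 299.9, 243.9] 259.3 205.0
top ring_top 0.95 [131.6, 93.6, 204.7, 164
[... 1907 characters left out ...]
.9] 209.4 214.4
side lens 0.47 [315.3, 150.1, 329.7, 162.6] 321.8 156.2
side jar 0.82 [270.0, 161.8, 285.5, 192.7] 277.8 176.9
side jar 0.52 [254.8, 190.4, 329.5, 248.2] 289.2 218.5
side tweezers 0.59 [267.3, 257.3, 326.7, 282.5] 293.6 272.1
side block 0.87 [342.3, 194.9, 374.1, 232.1] 358.5 215.5
side pointer 0.89 [171.5, 142.5, 240.5, 199.6] 203.9 169.7
side pointer 0.86 [258.0, 189.6, 326.3, 247.9] 289.5 218.0
side pointer 0.77 [185.9, 205.3, 233.4, 241.3] 210.2 224.2
side pointer 0.6 [302.4, 151.4, 342.3, 182.9] 321.9 166.9
side mark 0.72 [311.2, 149.1, 335.2, 169.4] 321.8 159.7
side mark 0.7 [272.2, 196.8, 305.3, 219.0] 289.3 208.2
side mark 0.47 [199.5, 210.7, 222.3, 223.5] 210.1 219.0
```

Run:
```python
import cv2
a=cv2.imread('pics/t1.png')[60:360,40:380];cv2.imwrite('pics/t1c.png',cv2.resize(a,None,fx=2,fy=2,interpolation=cv2.INTER_CUBIC))
```

```text
(no output)
```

View pics/t1c.png

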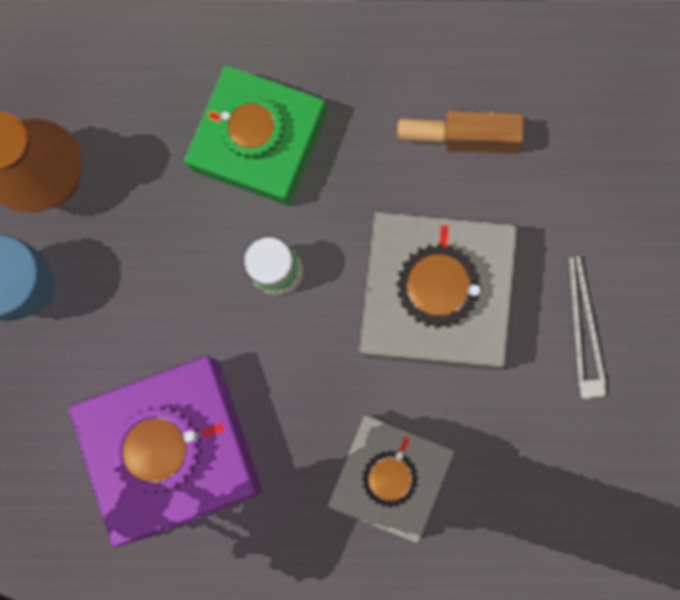

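View pics/s1.png

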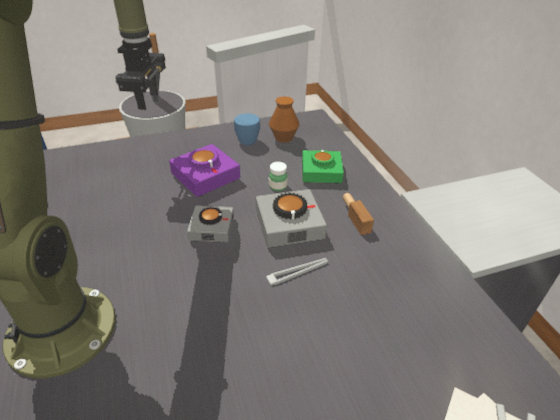

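Candidates in the top picture are the green lamp at (168,127), the purple lamp at (122,285), the large grey lamp at (259,205) and the small grey lamp at (236,299). Green and purple are excluded, so the larger grey one at (259,205) is meant. I'll measure it and confirm it in a crop.

Run:
```python
from h import *
im=cv2.cvtColor(cv2.imread('pics/t1.png'),cv2.COLOR_BGR2RGB).astype(int)
sub=np.zeros(im.shape[:2],bool);sub[165:245,218:301]=1
R,G,B=im[...,0],im[...,1],im[...,2]
lens=sub&(R>B+60)&(G>60)&(R>120); red=sub&(R>150)&(G<80)&(B<80)
wh=sub&(im.min(2)>195)
def c(m): v,u=np.nonzero(m); return u.mean()+0.,v.mean(),m.sum()
L=c(lens);P=c(red);M=c(wh);print(L,P,M)
# ring dark pixels: fit centre by projecting ring outline at z=.084 (outer body+ribs ~R45)
top=(im.max(2)<90)&sub
v,u=np.nonzero(top&(np.hypot(np.arange(560)[None]-L[0],np.arange(420)[:,None]-L[1])<24));print('dark',u.min(),u.max(),v.min(),v.max())
print('lens',ray('top',*L[:2],.081),'ptr',ray('top',*P[:2],.0605),'mark',ray('top',*M[:2],.084))
for r in env.regions_of('top','lamp'):
    q=cv2.minAreaRect(np.argwhere(r['region'])[:,::-1].astype(np.float32));print(r['rect'],q, 'size m at z.04', np.array(q[1])*(1.127-.04)/491.6)
c2=cv2.resize(cv2.imread('pics/t1.png')[160:250,212:306],None,fx=6,fy=6,interpolation=cv2.INTER_CUBIC)
cen=ray('top',*L[:2],.081)
for rr,z in((.046,.084),(.033,.084)):
    pts=np.array([(proj('top',[cen[0]+rr*np.cos(a),cen[1]+rr*np.sin(a),z])-[212,160]+.5)*6 for a in np.linspace(0,6.28,60)]).astype(int)
    cv2.polylines(c2,[pts],True,(255,255,0),1)
for s in(1,):
    x=ray('top',*P[:2],.0605)-cen;a0=np.arctan2(x[1],x[0]);print('ptr ang',np.degrees(a0),np.hypot(*x[:2]))
    m=ray('top',*M[:2],.084)-cen;a1=np.arctan2(m[1],m[0]);print('mark ang',np.degrees(a1),np.hypot(*m[:2]),'ring',a1-a0)
    pts=np.array([(proj('top',[cen[0]+.113*np.cos(a0+k),cen[1]+.113*np.sin(a0+k),.06])-[212,160]+.5)*6 for k in np.pi/4*np.array([1,3,5,7])]).astype(int)
    cv2.polylines(c2,[pts],True,(0,255,0),1)
cv2.imwrite('pics/c2.png',c2)
# side
k=env.regions_of('side','lens')
for r in k: v,u=np.nonzero(r['region']);print('side lens',ray('side',u.mean(),v.mean(),.081))
```

```text
(np.float64(258.7841352405722), np.float64(200.86475942782835), np.int64(769)) (np.float64(261.5), np.float64(177.67857142857142), np.int64(28)) (np.float64(276.61538461538464), np.float64(204.6153846153846), np.int64(13))
dark 239 279 183 223
lens [0.58323815 0.16407477 0.081     ] ptr [0.6392003  0.15825672 0.0605    ] mark [0.57449232 0.12564663 0.084     ]
[129.2, 92.6, 203.2, 163.7] ((168.4931640625, 126.68492889404297), (59.22282409667969, 57.58424377441406), 20.556045532226562) size m at z.04 [0.13095039 0.12732724]
[206.4, 267.1, 270.4, 329.3] ((235.50823974609375, 298.70709228515625), (49.28868865966797, 50.59207534790039), 22.166345596313477) size m at z.04 [0.10898455 0.11186653]
[74.3, 238.5, 170.9, 331.5] ((122.34999084472656, 284.54998779296875), (75.8946533203125, 81.27053833007812), 71.56504821777344) size m at z.04 [0.16781426 0.17970113]
[218.6, 164.1, 299.9, 243.9] ((259.5737609863281, 204.9769287109375), (73.25228118896484, 73.49591064453125), 5.8263421058654785) size m at z.04 [0.16197158 0.16251028]
ptr ang -5.935367993790003 0.056263774167515906
mark ang -102.82150605257982 0.03941080192715922 ring -1.6909821086676697
side lens [0.578943   0.16473372 0.081     ]
side lens [0.40132059 0.46138808 0.081     ]
side lens [0.36679169 0.18479972 0.081     ]
side lens [0.75004129 0.35119999 0.081     ]
```

View pics/c2.png

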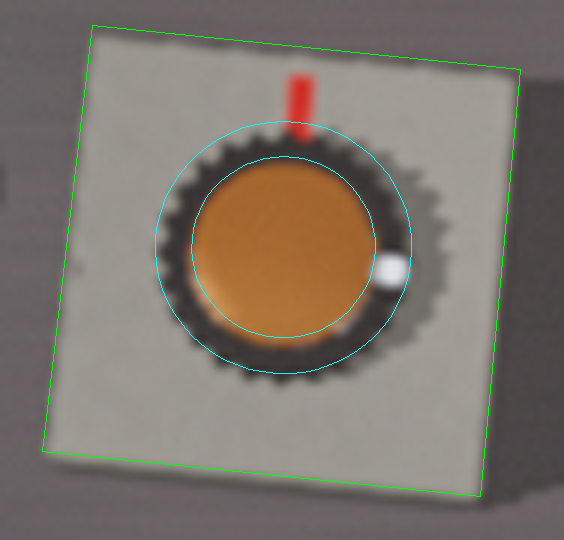

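The crop confirms the target: a large grey box whose outline fits 160 mm, red pointer at about (262,178), mark at about (277,205). The drawn ring circle sits about 3 mm too far in +x, so I take the ring centre as (0.580, 0.164), which agrees with the side view. The ring starts at about -1.6 rad and needs about +7.9 rad.

Plan: open the fingers around the rim so both inner pad corners sit between ribs. Then carry the tool around the ring axis in two strokes of about 226°.

Emit:
{"method": "send_rows", "body": {"plan": [[87,-32,-21,0,0,0,0],[87,-32,-21,0,0,0,0],[87,-32,-21,0,0,0,0],[87,-32,-21,0,0,0,0],[87,-32,-21,0,0,0,0],[87,-32,-21,0,0,0,0],[87,-32,-21,0,0,0,0],[87,-32,-21,0,0,0,0],[87,-32,-21,0,0,0,0],[87,-32,-21,0,0,0,0],[87,-32,-21,0,0,0,0],[87,-32,-21,0,0,0,0]]}}

```text
time_s: 2.2
tool_pos: [0.518, 0.1943, 0.2229]
tool_rot: [180.0, 0.0, 154.7]
force: [-0.3, 0.3, 0.6]
grip_width: 0.0871
```

Emit:
{"method": "send_rows", "body": {"plan": [[87,0,0,0,0,0,0.13],[87,0,0,0,0,0,0.13],[87,0,0,0,0,0,0.13],[87,0,0,0,0,0,0.13],[87,0,0,0,0,0,0.13],[87,0,0,0,0,0,0.13],[87,0,0,0,0,0,0.13],[87,0,0,0,0,0,0.13],[87,0,0,0,0,0,0.13],[87,0,0,0,0,0,0.13],[87,0,0,0,0,0,0.13],[87,0,0,0,0,0,0.13]]}}

```text
time_s: 3.4
tool_pos: [0.5173, 0.1957, 0.2227]
tool_rot: [180.0, -0.0, 65.0]
force: [0.2, 0.0, 0.6]
grip_width: 0.0868
```

Emit:
{"method": "send_rows", "body": {"plan": [[87,0,0,0,0,0,0.13],[87,0,0,0,0,0,0.13],[87,0,0,0,0,0,0.13],[87,0,0,0,0,0,0.13],[87,0,0,0,0,0,0.13],[87,0,0,0,0,0,0.13],[87,0,0,0,0,0,0.13],[87,0,0,0,0,0,0.13],[87,0,0,0,0,0,0.13],[87,0,0,0,0,0,0.13],[87,0,0,0,0,0,0.13],[87,0,0,0,0,0,0.13]]}}

```text
time_s: 4.6
tool_pos: [0.5173, 0.1956, 0.2227]
tool_rot: [-180.0, -0.0, -24.4]
force: [0.9, -0.4, -0.5]
grip_width: 0.0868
```

Emit:
{"method": "send_rows", "body": {"plan": [[87,5,3,0,0,0,0],[87,0,0,30,0,0,0],[87,0,0,30,0,0,0],[87,0,0,30,0,0,0],[87,0,0,30,0,0,0],[87,0,0,20,0,0,0],[87,0,0,11,0,0,0],[87,0,0,0,0,0,0]]}}

```text
time_s: 5.4
tool_pos: [0.5199, 0.1901, 0.0703]
tool_rot: [179.9, 0.1, -24.0]
force: [0.5, 0.9, 0.5]
grip_width: 0.087
```

Run:
```python
from h import *
a=snap('top');b=snap('side')
x=cv2.resize(a[140:270,190:330],None,fx=4,fy=4,interpolation=cv2.INTER_CUBIC)
cv2.imwrite('pics/t3.png',x[...,::-1])
o=env.get_obs();print(o['qpos'],o['tool_pos'],o['tool_rot'],o['force'])
cv2.imwrite('pics/s3.png',cv2.resize(b[140:270,230:370],None,fx=4,fy=4,interpolation=cv2.INTER_CUBIC)[...,::-1])
```

```text
[ -43.21014805   14.54080189   23.10280737  107.48012519   -6.58759202
   59.1858804  -131.42245346] [0.52147814 0.19091491 0.07246674] [-1.79941538e+02 -5.78848106e-02 -2.40269093e+01] [ 0.31032251 -0.37952526  0.21212411]
```

View pics/s3.png

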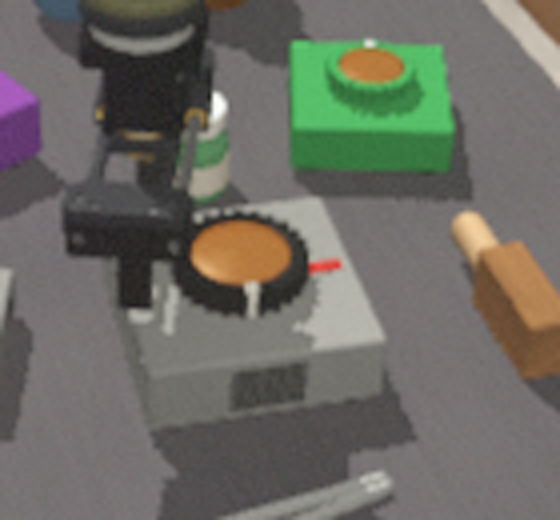

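The side crop shows the tool low over the lamp, left of the ring and clear of it. The mark faces the camera at about crop (252,290) and the pointer is at (325,267). Now I move in and close gently on the rim.

Emit:
{"method": "send_rows", "body": {"plan": [[87,8,0,0,0,0,0],[87,8,0,1,0,0,0],[87,8,0,0,0,0,0],[87,0,0,0,0,0,0],[87,0,0,0,0,0,0]], "grip_force": 5}}

```text
time_s: 6.0
tool_pos: [0.5429, 0.1807, 0.0706]
tool_rot: [180.0, -0.0, -24.1]
force: [0.2, -0.2, -0.4]
grip_width: 0.0871
```

Emit:
{"method": "send_rows", "body": {"plan": [[75,0,0,0,0,0,0],[70,0,0,0,0,0,0],[66,0,0,0,0,0,0],[63,0,0,0,0,0,0],[63,0,0,0,0,0,0],[63,0,0,0,0,0,0]], "grip_force": 5}}

```text
time_s: 6.6
tool_pos: [0.5426, 0.1811, 0.0706]
tool_rot: [-180.0, -0.0, -24.1]
force: [-0.9, 0.4, 0.3]
grip_width: 0.0633
```

Run:
```python
from h import *
o=env.get_obs();print(o['qpos'],o['tool_pos'],o['tool_rot'],o['force'],o['wrist_torque'],o['grip_width'])
```

```text
[ -41.43931042   16.73303692   23.53019348  105.18256148   -7.65933105
   59.6239715  -128.9829718 ] [0.54258648 0.18110614 0.07061753] [-1.79993215e+02 -3.72016815e-03 -2.40693691e+01] [-0.88578376  0.37524391  0.33952851] [-0.01533002  0.12360644  0.04338596] 0.06332058757421444
```

Emit:
{"method": "send_rows", "body": {"plan": [[62,0.2,4.1,0,0,0,-0.1],[62,0.2,4.1,0,0,0,-0.1],[62,0.2,4.1,0,0,0,-0.1],[62,0.2,4.1,0,0,0,-0.1],[62,0.2,4.1,0,0,0,-0.1],[62,0.2,4.1,0,0,0,-0.1]]}}

```text
time_s: 7.2
tool_pos: [0.5399, 0.1576, 0.0707]
tool_rot: [-179.9, -0.1, 10.6]
force: [0.3, 1.4, -0.1]
grip_width: 0.0618
```

Run:
```python
from h import *
b=snap('side')
o=env.get_obs();p=o['tool_pos'];y=np.radians(o['tool_rot'][2]);print(o['qpos'],p,o['tool_rot'],o['force'],o['grip_width'], 'implied centre',p[:2]+.041*np.array([np.cos(y),np.sin(y)]))
cv2.imwrite('pics/s4.png',cv2.resize(b[140:270,230:370],None,fx=4,fy=4,interpolation=cv2.INTER_CUBIC)[...,::-1])
```

```text
[-35.82127471  15.24608468  19.33733466 106.46648072  -5.8676243
  59.23531725 -93.38052881] [0.53959343 0.15686678 0.07065573] [-1.79955204e+02 -2.80126103e-03  1.07274280e+01] [-1.68103861  1.90621907  0.25550394] 0.06209972338307333 implied centre [0.57987691 0.1644984 ]
```

View pics/s4.png

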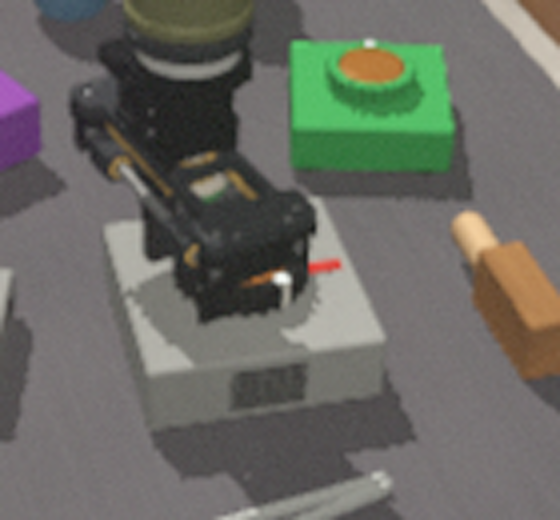

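Run:
```python
from h import *
for u,v in((252,284),(283,278)):
    p=ray('side',230+u/4,140+v/4,.084)-[.580,.164,.084];print(np.hypot(*p[:2]),np.degrees(np.arctan2(p[1],p[0]))+5.9)
```

```text
0.03606300273512095 -92.37167483242453
0.03961100280143325 -60.06640680510802
```

Emit:
{"method": "send_rows", "body": {"plan": [[62,0.2,4.1,0,0,0,-0.1],[62,0.2,4.1,0,0,0,-0.1],[62,0.2,4.1,0,0,0,-0.1],[62,0.2,4.1,0,0,0,-0.1],[62,0.2,4.1,0,0,0,-0.1],[62,0.2,4.1,0,0,0,-0.1],[62,0.2,4.1,0,0,0,-0.1],[62,0.2,4.1,0,0,0,-0.1],[62,0.2,4.1,0,0,0,-0.1],[62,0.2,4.1,0,0,0,-0.1],[62,0.2,4.1,0,0,0,-0.1]]}}

```text
time_s: 8.35
tool_pos: [0.5676, 0.1253, 0.0703]
tool_rot: [-179.9, 0.0, 73.5]
force: [-0.4, 0.3, 1.0]
grip_width: 0.0619
```

```bash
cat > st.py <<'E'
from h import *
o=env.get_obs();p=o['tool_pos'];y=np.radians(o['tool_rot'][2]);t=np.array([np.cos(y),np.sin(y)]);n=np.array([np.sin(y),-np.cos(y)]);d=np.array([.58,.164])-p[:2]
print('t',o['time_s'],'q',o['qpos'].round(1),p.round(4),o['tool_rot'].round(2),'F',o['force'].round(1),'g',round(o['grip_width'],4),'axis in tool mm',(d@t*1e3).round(1),(d@n*1e3).round(1))
E
python3 st.py
```

```text
t 8.35 q [-25.3  17.2  12.  103.4  -4.1  59.9 -28.3] [0.5676 0.1253 0.0703] [-1.799e+02  2.000e-02  7.347e+01] F [-0.4  0.3  1. ] g 0.0619 axis in tool mm 40.7 0.9
```

Emit:
{"method": "send_rows", "body": {"plan": [[62,0.2,4.1,0,0,0,-0.1],[62,0.2,4.1,0,0,0,-0.1],[62,0.2,4.1,0,0,0,-0.1],[62,0.2,4.1,0,0,0,-0.1],[62,0.2,4.1,0,0,0,-0.1],[62,0.2,4.1,0,0,0,-0.1],[62,0.2,4.1,0,0,0,-0.1],[62,0.2,4.1,0,0,0,-0.1],[62,0.2,4.1,0,0,0,-0.1],[62,0.2,4.1,0,0,0,-0.1],[62,0.2,4.1,0,0,0,-0.1]]}}

```text
time_s: 9.45
tool_pos: [0.6108, 0.1344, 0.0705]
tool_rot: [-180.0, 0.1, 136.4]
force: [2.8, -1.6, -1.0]
grip_width: 0.0619
```

Emit:
{"method": "send_rows", "body": {"plan": [[62,0.2,4.1,0,0,0,-0.1],[62,0.2,4.1,0,0,0,-0.1],[62,0.2,4.1,0,0,0,-0.1],[62,0.2,4.1,0,0,0,-0.1],[62,0.2,4.1,0,0,0,-0.1],[62,0.2,4.1,0,0,0,-0.1],[62,0.2,4.1,0,0,0,-0.1],[62,0.2,4.1,0,0,0,-0.1],[62,0.2,4.1,0,0,0,-0.1],[62,0.2,4.1,0,0,0,-0.1],[62,0.2,4.1,0,0,0,-0.1],[62,0,0,0,0,0,0]]}}

```text
time_s: 10.65
tool_pos: [0.6205, 0.1795, 0.0708]
tool_rot: [180.0, 0.3, -160.6]
force: [4.6, 3.5, -3.5]
grip_width: 0.0618
```

```bash
python3 st.py
```

```text
t 10.65 q [-11.5  24.2  -8.8  93.5   4.   62.4  88.1] [0.6205 0.1795 0.0708] [ 179.96    0.26 -160.55] F [ 4.6  3.5 -3.5] g 0.0618 axis in tool mm 43.4 -1.1
```

Emit:
{"method": "send_rows", "body": {"plan": [[87,0,0,0,0,0,0],[87,0,0,0,0,0,0],[87,0,0,0,0,0,0],[87,-10,0,0,0,0,0],[87,-10,0,0,0,0,0],[87,0,0,-40,0,0,0],[87,0,0,-40,0,0,0],[87,-45,0,-20,0,0,0],[87,-45,0,0,0,0,0],[87,0,0,0,0,0,0]]}}

```text
time_s: 11.65
tool_pos: [0.7266, 0.2162, 0.1672]
tool_rot: [179.9, 0.0, -160.6]
force: [0.2, -0.4, -1.2]
grip_width: 0.0868
```

```bash
python3 st.py
python3 - <<'E'
from h import *
a=snap('top');b=snap('side')
A=cv2.resize(a[155:255,205:305],None,fx=4,fy=4,interpolation=cv2.INTER_CUBIC)
B=cv2.resize(b[170:270,240:340],None,fx=4,fy=4,interpolation=cv2.INTER_CUBIC)
cv2.imwrite('pics/b5.png',np.hstack([A,B])[...,::-1])
E
```

```text
t 11.65 q [-13.5  33.4  -8.1  68.5   4.5  78.4  88.3] [0.7266 0.2162 0.1672] [ 179.95    0.   -160.62] F [ 0.2 -0.4 -1.2] g 0.0868 axis in tool mm 155.6 -0.6
```

View pics/b5.png

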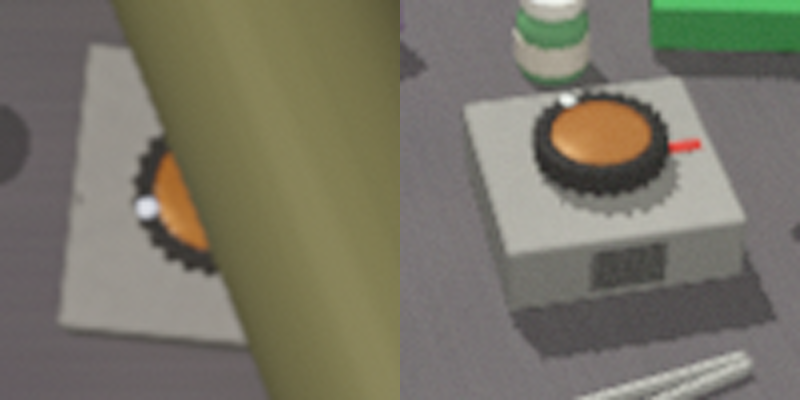

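The top half shows the mark at full-image (241.8,206.8), and the side half shows it at (282.3,195). The lamp looks level and in place. Now to compute the ring angle and the route for stroke 2.

Run:
```python
from h import *
for C in([.58,.164],[.577,.164]):
  for c,u,v in(('top',241.75,206.5),('side',282.25,195)):
    p=ray(c,u,v,.084)[:2]-C;print(c,np.hypot(*p),(np.arctan2(p[1],p[0])+np.radians(5.9)))
# lamp shift: compare pointer px in side with start
def red(im):
    s=im[190:230,290:330].astype(int);m=(s[...,0]>150)&(s[...,1]<90)&(s[...,2]<90);v,u=np.nonzero(m);return u.mean()+290,v.mean()+190,m.sum()
i0=cv2.imread('pics/s1.png')[...,::-1];i1=env.read_camera('side')
for i in(i0,i1):
    r=red(i);print(r,ray('side',r[0],r[1],.0605))
```

```text
top 0.03790064454671547 1.92991723453302
side 0.03819155803744873 1.935215116423002
top 0.03725379215082565 1.8519368845372854
side 0.037528195733918655 1.8579148078264318
(np.float64(309.8181818181818), np.float64(206.27272727272728), np.int64(11)) [0.63543254 0.15923403 0.0605    ]
(np.float64(310.1), np.float64(206.2), np.int64(10)) [0.6362783  0.15928892 0.0605    ]
```

Emit:
{"method": "send_rows", "body": {"plan": [[87,40,9.6,0,0,0,0],[87,40,9.6,0,0,0,0],[87,40,9.6,0,0,0,0],[87,40,9.6,0,0,0,0],[87,40,9.6,0,0,0,0],[87,0,0,0,0,0,0]]}}

```text
time_s: 12.4
tool_pos: [0.5116, 0.1926, 0.1707]
tool_rot: [-180.0, -0.2, -160.5]
force: [1.6, 0.7, -0.5]
grip_width: 0.0869
```

Emit:
{"method": "send_rows", "body": {"plan": [[87,0,0,0,0,0,0.132],[87,0,0,0,0,0,0.132],[87,0,0,0,0,0,0.132],[87,0,0,0,0,0,0.132],[87,0,0,0,0,0,0.132],[87,0,0,0,0,0,0.132],[87,0,0,0,0,0,0.132],[87,0,0,0,0,0,0.132],[87,0,0,0,0,0,0.132],[87,0,0,0,0,0,0.132]]}}

```text
time_s: 13.4
tool_pos: [0.518, 0.1929, 0.1715]
tool_rot: [179.9, 0.0, 123.4]
force: [-0.0, 0.3, -0.3]
grip_width: 0.087
```

Emit:
{"method": "send_rows", "body": {"plan": [[87,0,0,0,0,0,0.132],[87,0,0,0,0,0,0.132],[87,0,0,0,0,0,0.132],[87,0,0,0,0,0,0.132],[87,0,0,0,0,0,0.132],[87,0,0,0,0,0,0.132],[87,0,0,0,0,0,0.132],[87,0,0,0,0,0,0.132],[87,0,0,0,0,0,0.132],[87,0,0,0,0,0,0.132]]}}

```text
time_s: 14.4
tool_pos: [0.518, 0.1929, 0.1715]
tool_rot: [180.0, -0.1, 47.8]
force: [-0.2, 0.6, 0.3]
grip_width: 0.0871
```

Emit:
{"method": "send_rows", "body": {"plan": [[87,0,0,0,0,0,0.132],[87,0,0,0,0,0,0.132],[87,0,0,0,0,0,0.132],[87,0,0,0,0,0,0.132],[87,0,0,0,0,0,0.132],[87,0,0,0,0,0,0.132],[87,0,0,0,0,0,0.132],[87,0,0,0,0,0,0.132],[87,0,0,0,0,0,0.132],[87,0,0,0,0,0,0.132],[87,0,0,0,0,0,0]]}}

```text
time_s: 15.5
tool_pos: [0.518, 0.193, 0.1714]
tool_rot: [-179.9, -0.1, -27.6]
force: [-0.1, 0.6, -0.4]
grip_width: 0.0871
```

```bash
sed -i 's/\[.58,.164\]/[.579,.1645]/' st.py; python3 st.py
```

```text
t 15.5 q [ -27.9    8.3    5.1  101.4   -0.8   70.3 -140.1] [0.518  0.193  0.1714] [-1.7994e+02 -5.0000e-02 -2.7550e+01] F [-0.1  0.6 -0.4] g 0.0871 axis in tool mm 67.2 -3.0
```

Emit:
{"method": "send_rows", "body": {"plan": [[87,0,-3,0,0,0,0],[87,0,0,35,0,0,0],[87,0,0,35,0,0,0],[87,0,0,20,0,0,0],[87,0,0,11,0,0,0],[87,9,0,0,0,0,0],[87,9,0,0,0,0,0],[87,8,0,0,0,0,0],[87,0,0,0,0,0,0],[75,0,0,0,0,0,0],[68,0,0,0,0,0,0],[62,0,0,0,0,0,0]], "grip_force": 5}}

```text
time_s: 16.7
tool_pos: [0.5422, 0.1842, 0.0698]
tool_rot: [-180.0, 0.0, -27.5]
force: [0.2, -0.7, 0.1]
grip_width: 0.0704
```

Emit:
{"method": "send_rows", "body": {"plan": [[61,0,0,0,0,0,0],[61,0,0,0,0,0,0],[61,0.2,4.1,0,0,0,-0.1],[61,0.2,4.1,0,0,0,-0.1],[61,0.2,4.1,0,0,0,-0.1]]}}

```text
time_s: 17.2
tool_pos: [0.5386, 0.1733, 0.0698]
tool_rot: [-179.9, -0.0, -10.0]
force: [0.8, 1.3, -0.2]
grip_width: 0.0609
```

```bash
python3 st.py
```

```text
t 17.2 q [ -23.6   15.3    3.5  105.5   -1.1   59.2 -119.6] [0.5386 0.1733 0.0698] [-1.7991e+02 -5.0000e-02 -1.0040e+01] F [ 0.8  1.3 -0.2] g 0.0609 axis in tool mm 41.3 1.6
```

Emit:
{"method": "send_rows", "body": {"plan": [[61,0.2,4.1,0,0,0,-0.1],[61,0.2,4.1,0,0,0,-0.1],[61,0.2,4.1,0,0,0,-0.1],[61,0.2,4.1,0,0,0,-0.1],[61,0.2,4.1,0,0,0,-0.1],[61,0.2,4.1,0,0,0,-0.1],[61,0.2,4.1,0,0,0,-0.1],[61,0.2,4.1,0,0,0,-0.1],[61,0.2,4.1,0,0,0,-0.1],[61,0.2,4.1,0,0,0,-0.1],[61,0.2,4.1,0,0,0,-0.1],[61,0.2,4.1,0,0,0,-0.1]]}}

```text
time_s: 18.4
tool_pos: [0.5567, 0.1291, 0.0693]
tool_rot: [-180.0, 0.1, 58.6]
force: [-1.1, -0.7, 0.3]
grip_width: 0.0611
```

Emit:
{"method": "send_rows", "body": {"plan": [[61,0.2,4.1,0,0,0,-0.1],[61,0.2,4.1,0,0,0,-0.1],[61,0.2,4.1,0,0,0,-0.1],[61,0.2,4.1,0,0,0,-0.1],[61,0.2,4.1,0,0,0,-0.1],[61,0.2,4.1,0,0,0,-0.1],[61,0.2,4.1,0,0,0,-0.1],[61,0.2,4.1,0,0,0,-0.1],[61,0.2,4.1,0,0,0,-0.1],[61,0.2,4.1,0,0,0,-0.1],[61,0.2,4.1,0,0,0,-0.1],[61,0.2,4.1,0,0,0,-0.1]]}}

```text
time_s: 19.6
tool_pos: [0.6056, 0.1298, 0.0696]
tool_rot: [179.9, 0.2, 127.3]
force: [5.2, -3.1, -3.2]
grip_width: 0.061
```

```bash
python3 st.py
```

```text
t 19.6 q [ -4.1  21.8 -12.8  97.3   5.6  61.4  18.6] [0.6056 0.1298 0.0696] [179.93   0.21 127.3 ] F [ 5.2 -3.1 -3.2] g 0.061 axis in tool mm 43.7 -0.1
```

Emit:
{"method": "send_rows", "body": {"plan": [[61,-0.5,4.1,0,0,0,-0.1],[61,0.2,4.1,0,0,0,-0.1],[61,0.2,4.1,0,0,0,-0.1],[61,0.2,4.1,0,0,0,-0.1],[61,0.2,4.1,0,0,0,-0.1],[61,0.2,4.1,0,0,0,-0.1],[61,0.2,4.1,0,0,0,-0.1]]}}

```text
time_s: 20.3
tool_pos: [0.6222, 0.1554, 0.0698]
tool_rot: [179.8, 0.3, 167.5]
force: [6.6, 2.4, -3.9]
grip_width: 0.0609
```

Emit:
{"method": "send_rows", "body": {"plan": [[61,0.2,4.1,0,0,0,-0.1],[61,0.2,4.1,0,0,0,-0.1],[61,0.2,4.1,0,0,0,-0.1],[61,0.2,4.1,0,0,0,-0.1],[61,0.2,4.1,0,0,0,-0.1],[61,0.2,4.1,0,0,0,-0.1],[61,0.2,4.1,0,0,0,-0.1],[61,0,0,0,0,0,0]]}}

```text
time_s: 21.1
tool_pos: [0.6183, 0.1852, 0.07]
tool_rot: [180.0, 0.4, -152.4]
force: [6.3, 3.7, -4.3]
grip_width: 0.0609
```

```bash
python3 st.py;python3 - <<'E'
from h import *
b=snap('side')
cv2.imwrite('pics/s6.png',cv2.resize(b[160:260,240:360],None,fx=5,fy=5,interpolation=cv2.INTER_CUBIC)[...,::-1])
E
```

```text
t 21.1 q [  2.5  26.4 -27.4  93.1  13.2  63.3  89.2] [0.6183 0.1852 0.07  ] [ 179.99    0.4  -152.4 ] F [ 6.3  3.7 -4.3] g 0.0609 axis in tool mm 44.4 -0.2
```

View pics/s6.png

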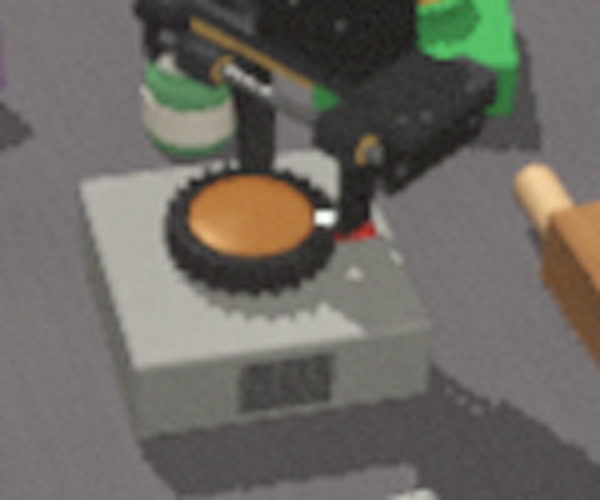

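The mark, at crop (325,217), is nearly at the pointer at (355,232). I'll back off and measure.

Emit:
{"method": "send_rows", "body": {"plan": [[87,0,0,0,0,0,0],[87,0,0,0,0,0,0],[87,0,0,0,0,0,0],[87,-10,0,0,0,0,0],[87,-10,0,0,0,0,0],[87,0,0,-40,0,0,0],[87,0,0,-40,0,0,0],[87,0,48,-20,0,0,0],[87,0,48,0,0,0,0],[87,0,48,0,0,0,0],[87,0,0,0,0,0,0]]}}

```text
time_s: 22.25
tool_pos: [0.5623, 0.329, 0.1698]
tool_rot: [179.6, 0.1, -151.8]
force: [-0.5, 1.4, -0.6]
grip_width: 0.0873
```

```bash
python3 st.py
python3 - <<'E'
from h import *
a=snap('top');b=snap('side')
A=cv2.resize(a[155:255,205:305],None,fx=4,fy=4,interpolation=cv2.INTER_CUBIC)
B=cv2.resize(b[170:270,240:340],None,fx=4,fy=4,interpolation=cv2.INTER_CUBIC)
cv2.imwrite('pics/b7.png',np.hstack([A,B])[...,::-1])
p=ray('side',305,203.4,.084)[:2]-[.579,.1645];print(np.hypot(*p),np.arctan2(p[1],p[0])+.103)
for c,i,(x0,y0,x1,y1) in(('top',a,(235,165,285,230)),('side',b,(265,185,325,225))):
    s=i[y0:y1,x0:x1].astype(int)
    for n,m in(('wh',(s.min(2)>190)),('red',(s[...,0]>150)&(s[...,1]<90)&(s[...,2]<90))):
        v,u=np.nonzero(m)
        if len(u):
            r=ray(c,u.mean()+x0,v.mean()+y0,.084 if n=='wh' else .0605);p=r[:2]-[.579,.1645];print(c,n,len(u),u.mean()+x0,v.mean()+y0,r.round(4),np.hypot(*p).round(4),np.arctan2(p[1],p[0])+.103)
E
```

```text
t 22.25 q [ -8.1  23.2 -31.6  86.1  12.   74.1  77.2] [0.5623 0.329  0.1698] [ 1.7961e+02  6.0000e-02 -1.5184e+02] F [-0.5  1.4 -0.6] g 0.0873 axis in tool mm 63.0 -152.9
0.04035582794981944 -0.31697964173706206
top red 2 261.0 179.5 [0.6351 0.1594 0.0605] 0.0563 0.011683072806018949
side red 13 311.0 206.0 [0.6389 0.1593 0.0605] 0.0602 0.01703510294143054
```

View pics/b7.png

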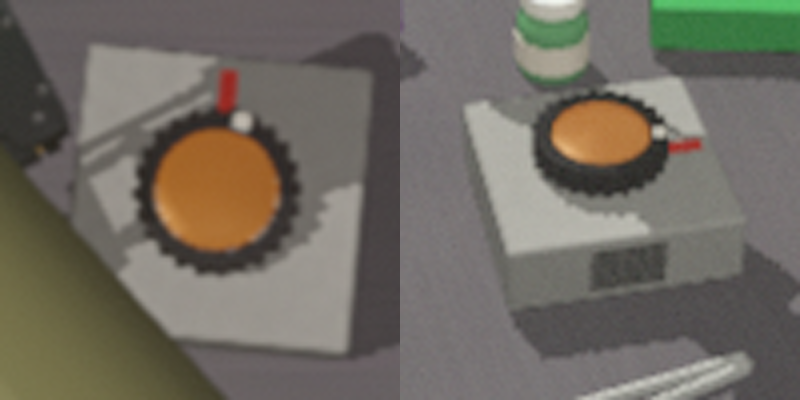

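The mark stands about 13° short of the pointer, so the ring is at about 6.05 rad. That is inside the band but near its edge. I'll retrace to the same grip and turn it another 0.23 rad.

Emit:
{"method": "send_rows", "body": {"plan": [[87,0,-48,0,0,0,0],[87,0,-48,0,0,0,0],[87,0,-48,20,0,0,0],[87,0,0,40,0,0,0],[87,0,0,20,0,0,0],[87,0,0,0,0,0,0],[87,0,0,0,0,0,0]]}}

```text
time_s: 23.05
tool_pos: [0.6343, 0.1913, 0.0897]
tool_rot: [-180.0, -0.0, -152.7]
force: [-0.3, -0.0, 0.1]
grip_width: 0.0869
```

```bash
python3 st.py
```

```text
t 23.05 q [  1.6  27.5 -27.2  89.1  13.3  66.6  89. ] [0.6343 0.1913 0.0897] [-1.7999e+02 -1.0000e-02 -1.5269e+02] F [-0.3 -0.   0.1] g 0.0869 axis in tool mm 61.4 1.5
```

Emit:
{"method": "send_rows", "body": {"plan": [[87,0,1.5,10,0,0,0],[87,0,0,10,0,0,0],[87,9,0,0,0,0,0],[87,10,0,0,0,0,0],[75,0,0,0,0,0,0],[68,0,0,0,0,0,0],[61,0,0,0,0,0,0],[61,0,0,0,0,0,0],[61,0,0,0,0,0,0],[61,0,0,0,0,0,0]]}}

```text
time_s: 24.05
tool_pos: [0.6165, 0.1845, 0.0697]
tool_rot: [-180.0, 0.0, -152.6]
force: [2.2, -1.9, 0.7]
grip_width: 0.0614
```

Emit:
{"method": "send_rows", "body": {"plan": [[61,0.2,3.2,0,0,0,-0.08],[61,0.2,3.2,0,0,0,-0.08],[61,0.2,3.2,0,0,0,-0.08],[61,0,0,0,0,0,0],[61,0,0,0,0,0,0]]}}

```text
time_s: 24.55
tool_pos: [0.611, 0.1927, 0.0698]
tool_rot: [-180.0, 0.1, -139.0]
force: [1.6, -1.0, 0.3]
grip_width: 0.0611
```

```bash
python3 st.py
```

```text
t 24.55 q [  3.7  26.6 -30.   93.5  14.5  63.7 100.9] [0.611  0.1927 0.0698] [-1.7998e+02  5.0000e-02 -1.3897e+02] F [ 1.6 -1.   0.3] g 0.0611 axis in tool mm 42.6 -0.3
```

Emit:
{"method": "send_rows", "body": {"plan": [[87,0,0,0,0,0,0],[87,0,0,0,0,0,0],[87,0,0,0,0,0,0],[87,-10,0,0,0,0,0],[87,-10,0,0,0,0,0],[87,0,0,-40,0,0,0],[87,0,0,-40,0,0,0],[87,0,48,-20,0,0,0],[87,0,48,0,0,0,0],[87,0,48,0,0,0,0],[87,0,0,0,0,0,0]]}}

```text
time_s: 25.65
tool_pos: [0.5256, 0.3224, 0.1702]
tool_rot: [179.7, 0.1, -138.1]
force: [-0.8, 0.1, 0.3]
grip_width: 0.0867
```

```bash
python3 st.py
python3 - <<'E'
from h import *
a=snap('top');b=snap('side')
A=cv2.resize(a[155:255,205:305],None,fx=4,fy=4,interpolation=cv2.INTER_CUBIC)
B=cv2.resize(b[170:270,240:340],None,fx=4,fy=4,interpolation=cv2.INTER_CUBIC)
cv2.imwrite('pics/b8.png',np.hstack([A,B])[...,::-1])
for c,f in(('top','t1.png'),('side','s1.png')):
    for q in('jar','tweezers','block'):
        r=env.regions_of(c,q)
        if r: v,u=np.nonzero(r[0]['region']);print(c,q,round(r[0]['confidence'],2),u.mean().round(1),v.mean().round(1))
E
```

```text
t 25.65 q [ -5.1  19.5 -35.3  91.2  11.3  72.9  89.7] [0.5256 0.3224 0.1702] [ 1.797e+02  1.400e-01 -1.381e+02] F [-0.8  0.1  0.3] g 0.0867 axis in tool mm 65.7 -153.2
top tweezers 0.79 334.7 241.7
top block 0.92 274.2 125.2
side jar 0.75 277.2 176.9
side tweezers 0.74 295.8 271.0
side block 0.91 358.4 214.9
```

View pics/b8.png

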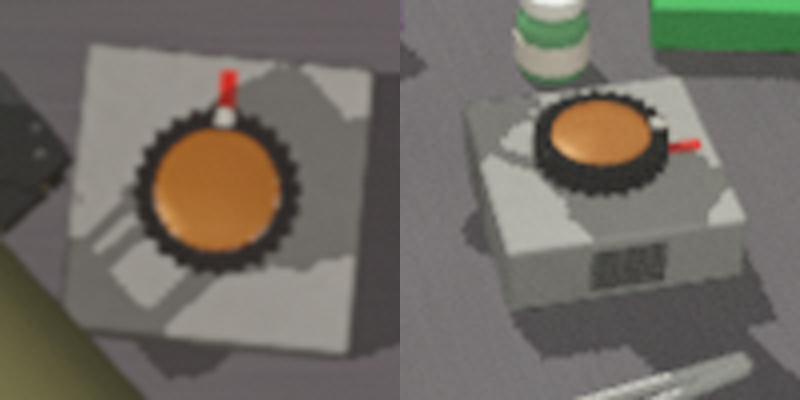

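The mark at crop (225,117) lines up with the pointer at (228,90), and the lamp is unmoved. One reading disagrees: the top tweezers mask centroid moved 12 px. I'll check the raw pixels there before handing in.

Run:
```python
from h import *
i0=cv2.imread('pics/t1.png')[...,::-1];i1=env.read_camera('top')
for i in(i0,i1):
    m=i[180:270,315:360].min(2)>120;v,u=np.nonzero(m);print(len(u),u.mean()+315,v.mean()+180,u.min()+315,u.max()+315,v.min()+180,v.max()+180)
r=env.get_obs();print(r['force'],r['joint_velocities'].round(2))
env.sign_off()
```

```text
473 332.3276955602537 228.66384778012684 324 342 188 259
347 333.53602305475505 237.94236311239194 326 342 208 259
[ 0.60850967 -0.26714995  0.76788525] [-0.13 -0.17 -0.31  0.12 -0.04  0.   -0.05]
the job is handed in; nothing more can be done
```

The large grey lamp's ring is turned so the white mark is back at the red pointer for the second time, and the job is handed in. `sign_off()` gives no verdict, so this rests on my own pictures.

**How:** I opened the fingers around the rim so both inner pad corners sat between ribs. I carried the tool counter-clockwise about the ring's axis in two long strokes of about 3.9 and 4.1 rad. A short 0.24 rad stroke followed, because the ring measured about 6.05 rad after the second. The arm was then backed well clear, at about 26 s on the robot's clock.

**Last checks:**
- **Ring:** in the final top view the mark lines up with the pointer. I estimate 6.2 to 6.3 rad, counting the turns from my own measurements.
- **Lamp:** it looks level and in place. An earlier pointer check put any shift at about 1 mm.
- **Forces:** the highest wrist force I read was about 8.5 N, and at no time did I aim the fingers at the lens.
- **Jar and block:** the jar in the side view and the block in both views are within 1 px of where they started. The jar was not found in the last top view.
- **Tweezers (this check disagreed):** in the top view their centroid moved 9 to 12 px. The near end and right-hand edge had not moved, and the side view shifted only about 2 px. I put it down to the arm's shadow darkening the far tips, but I did not confirm that. By the planned heights, nothing came low enough near them to touch them.

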